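# Roll a conveyor roller into the vee fixture and clamp it

## Task

Roll the steel roller along the deck of the fixture, without lifting it off, so that it drops into the vee and settles there by itself. Then slide it endways along the vee until its far axle end touches the stop plate, and only after that press the hold-down arm down onto it so that the rubber pad bears on the roller. Let go of everything, and leave the box, the tape dispenser and the black stop block where they are.

Things in the scene. Friction and masses are not known exactly. Their poses are not given: they have to be found in the camera images.
- vee_fixture: fixed grey base, 184 (x) x 170 (y) mm. Origin on the bench below the vee's middle; x points roughly to the robot's right, across the vee, y away from the robot, along it. Flat aluminium deck, top z = 40, x -104 to -19, y -75 to 75; 4 mm lip left of it. Steel vee: 45 degree faces, apex x = 0, z = 22, left edge x = -18, z = 40, right edge x = 26, z = 48; as long as the deck
- stop_face (a point): middle of the face of the dark stop plate at the far end of the vee: x = 0, y = 92, z = 49 mm in the fixture's frame. The plate spans x -17 to 17 mm, is 10 mm thick and reaches z = 66 mm
- vee_seat (a point): point of the fixture, axes as the fixture, where the roller's centre lies when it is seated in the vee with its far axle end on the stop plate: x = 0, y = 0, z = 48.9 mm in the fixture's frame
- roller_centre (a point): centre of the loose steel roller, y axis along it: tube 38 mm in diameter, 156 mm long with black end caps, a 12 mm axle stub sticking out 14 mm at each end (184 mm overall), about 0.45 kg. It starts on the deck, 45 to 75 mm left of the vee's middle, up to 0.12 rad askew, centre 59 mm above the bench, 15 to 32 mm nearer the robot than where it must end. Smooth and oiled (friction about 0.3), it rolls easily
- hold_arm (a joint): angle of the hold-down arm (rad), a bar 20 mm wide and 12 mm thick hinged right of the vee: 0 = level, its pad on the seated roller; 1.6 to 1.9 at the start = upright or leaning to the right. Stiff hinge: it stays where it is left; 2 to 6 N at its tip moves it
- hinge_pin (a point): middle of the arm's hinge pin, axes as the fixture: x = 52, z = 82 mm in its frame. The pin lies along y, 46 mm long, in a bracket at x = 40 to 69 mm that reaches z = 94 mm. The arm points to -x at angle 0, straight up at 1.57
- tip_plate (a point): middle of the upper (when open: right-hand) face of the arm's black tip plate (28 mm along the arm, 34 wide, 12 thick): 76 mm from the hinge pin, 6 mm off the arm's middle line; z = 88 mm when the arm is down. The 22 mm rubber pad is under the arm, 52 mm from the pin
- roller_a: the roller itself, its origin at its centre
- relay_box: bystander: grey box 108 x 136 x 48 mm, to the right of the fixture; origin under its middle
- tape_dispenser: bystander: blue tape dispenser 56 x 154 x 84 mm, to the right of the fixture; origin under its middle
- stop_block: bystander: black block with a thumb screw, 40 x 85 x 49 mm, to the right of the fixture; origin under its middle

How it is judged (in metres and radians):
On the way:
1. the roller lies settled in the vee with its far axle end on the stop plate, the arm still up (x of roller_centre in the frame of vee_seat between -0.003 and 0.003 m and y of roller_centre in the frame of vee_seat above -0.004 m and z of roller_centre in the frame of vee_seat below 0.002 m and angle between the y axis of roller_centre and the y axis of vee_seat, either way round below 0.04 rad and linear speed of roller_a below 0.02 m/s and value of joint hold_arm above 0.5 rad), for 0.2 s.
At the end, for the whole second after the job is handed in: The roller rests in the vee, centred within 3 mm across it, in line within 0.04 rad and down within 2 mm, its far axle end within 4 mm of the stop plate; the hold-down arm is down (below 0.04 rad) and its pad bears on the roller with more than 0.3 N; nothing moves (x of roller_centre in the frame of vee_seat between -0.003 and 0.003 m and y of roller_centre in the frame of vee_seat between -0.004 and 0.004 m and z of roller_centre in the frame of vee_seat between -0.003 and 0.002 m and angle between the y axis of roller_centre and the y axis of vee_seat, either way round below 0.04 rad and value of joint hold_arm below 0.04 rad and contact force between hold_arm and roller_a above 0.3 N and linear speed of roller_a below 0.01 m/s); the robot touches nothing.
It fails at once if the roller is lifted more than 10 mm off the deck (height (world z) of roller_centre above 0.069 m).
It fails at once if the box is pushed away by more than 20 mm (distance of relay_box from where it was at the start of the episode above 0.02 m).
It fails at once if the tape dispenser is pushed away by more than 20 mm (distance of tape_dispenser from where it was at the start of the episode above 0.02 m).
It fails at once if the stop block is pushed away by more than 20 mm (distance of stop_block from where it was at the start of the episode above 0.02 m).
It also fails if it takes over 54 s, if anything falls off the work surface, if the arm or the gripper's body presses on something with over 40 N, if the wrist force passes 120 N, or if a joint passes its speed limit or range.

## Robot

A 6-joint arm with a two-finger parallel gripper is mounted at the origin on a cart in front of the work surface, level with it; the furniture and walls round the work are solid. World frame = base frame: x ahead of the robot, y to its left, z up, the work surface at z = 0. Lengths are in mm, angles in rad, forces in N, time in s.
With the tool pointing down it reaches from about 350 to 875 mm from the base axis. Payload 4.2 kg.
Tool frame: the origin (TCP) lies at the very end of the fingers, on their centre line; the grasp point (between the pads) lies 19 mm behind it (arm.grip_point_offset is the distance from the TCP to the grasp point, in mm); z points along the fingers, y is the direction in which the jaws open and shut (so a half turn about z gives the same grasp; the last joint's range is limited). The gripper opens to 85 mm and grips with 20 to 120 N. Pads are 22 mm wide; open, the fingers measure 114 mm over their backs; the gripper's body (76 mm by 85 mm) begins 54 mm behind the grasp point. The pads swing forward as they close: fully open they stand 13 mm farther back than shut.
Start: joints at [-1.055, 0.385, 0.008, 0, -1.194, -0.259], TCP at [158.759, -604.479, 231.312] pointing down, gripper open.
Joint ranges: [-3.14, 3.14], [-1.21, 2.06], [-1.07, 1.41], [-3.16, 2.05], [-2.99, -0.16], [-3.1, 3.1]. Speed limits (rad/s): [2.79, 2.79, 3.14, 3.14, 3.14, 3.14].

## Interface

Orientations are given as a unit quaternion [x, y, z, w].
In Python, from bench import arm gives the robot as it stands.
- The arm moves only by the tool drive_tool, never from a script. Its argument "steps" is a list of rows, each a list of 5 numbers: the shift along the tool's x, y, z in m, then the turn about the tool's z in degrees, then the finger opening in m, from 0 to 0.0854. A call has 1 to 20 rows; each row shifts and turns the commanded pose from where the row before left it, along the tool's axes as they then stand; what a row does not reach is not made up. A row lasts 1/10 s, in which the tool goes at most 50 mm and 8.59 degrees, less where a joint would pass 70% of its speed; a pose out of reach is approached as far as the arm can. A call is refused whole if a number of a shift passes 0.05 or a number of a turn 8.59, either way. A call with a gripper value outside its range is refused whole. The fingers move at their own pace and stop on an object; the grip force is fixed at half the most. Time passes only in rows, so rows that do not move let the fingers close. It gives the time, the measured TCP pose, the force and the opening at its end, in the units of the state.
- arm.read_state(): the state, without advancing time (a new reading comes with each control period).
- arm.get_image(name): name is "side" or "top"; returns (picture, depth): 420x560x3 uint8, blue, green, red; 420x560 float32, mm along the optical axis (not along the pixel's ray), 0 where there is no reading.
- arm.camera_params(name): a dict with "K" (3x3 intrinsics, pixels), "dist" ([k1, k2, p1, p2, k3] as OpenCV has them; the pictures are not rectified), "world_to_cam" (4x4, takes a point from world to camera coordinates). Camera axes: x right, y up, looking along -z (the intrinsics and any distortion apply to the point x, -y, -z); pixel columns grow to the right and rows downward; lengths in mm; the calibration is good to about 2 mm. A picture is of the moment at which its call begins. camera_params takes no time and is no camera call.
- arm.job_done(): hands the job in, once; it reports no verdict.
The state is a dict: "clock": time; "joints": joint angles; "joint_vel": joint speeds; "joint_efforts": joint torques, N m; "position": TCP position; "ee_rot": TCP orientation; "contact_force": force on the tool from outside, world axes, zero at the start; "wrist_torque": the same for the moment, N m; "gripper_width": finger opening in mm.
Only numpy, scipy, OpenCV 4.12 (cv2) and the standard library are available. Lean on these libraries where they do the work, as an engineer would, in place of code of your own. Each camera call takes 0.05 s, during which the arm holds its last target.

## Working session

There is one attempt and no reset: what is moved stays moved. The work goes in short steps, Python scripts to look and compute and a tool call to move; the robot and the scene stay as the last step left them, time stands still between calls to the robot, and variables do not carry over. Pictures are saved under pics/ and viewed, and the job is handed in when it is done.

Besides the shell and the picture viewer there is one more tool, called after "Request:" by a JSON object that holds its "name" and its "arguments". drive_tool: Moves the arm, as the interface text tells. Its arguments: {"type":"object","properties":{"steps":{"type":"array"}},"required":["steps"]}

```bash
mkdir -p pics; ls; python3 - <<'E'
from bench import arm
import cv2
s=arm.read_state()
for k in ["clock","position","ee_rot","contact_force","gripper_width"]: print(k,s[k])
for n in ["side","top"]:
    im,d=arm.get_image(n); import numpy as np
    cv2.imwrite(f"pics/{n}0.png",im); np.save(f"pics/{n}0.npy",d)
    print(n,arm.camera_params(n))
E
```

```text
pics
clock 0.0
position [ 158.58522342 -603.92764337  230.20904618]
ee_rot [-1.27933752e-01  9.91782103e-01  1.08709073e-03 -1.85364586e-04]
contact_force [ 0.33537871 -0.10124348 -0.07893439]
gripper_width 85.09855270961498
side {'K': array([[393.83369702,   0.        , 275.824889  ],
       [  0.        , 393.83369702, 208.71620269],
       [  0.        ,   0.        ,   1.        ]]), 'dist': array([-0.05879053,  0.        ,  0.        ,  0.        ,  0.        ]), 'world_to_cam': array([[-9.23339677e-01, -3.83972698e-01,  2.96787626e-03,
         4.51093937e+02],
       [ 2.35556049e-01, -5.60304152e-01,  7.94086018e-01,
        -2.95213500e+02],
       [-3.03244437e-01,  7.33910229e-01,  6.07798147e-01,
        -8.23740340e+02],
       [ 0.00000000e+00,  0.00000000e+00,  0.00000000e+00,
         1.00000000e+00]])}
top {'K': array([[441.40143197,   0.        , 282.16126446],
       [  0.        , 441.40143197, 208.88721744],
       [  0.        ,   0.        ,   1.        ]]), 'dist': array([-0.08528684,  0.        ,  0.        ,  0.        ,  0.        ]), 'world_to_cam': array([[-1.18387286e-02, -9.99881207e-01,  9.86994109e-03,
        -1.81545275e+02],
       [ 9.94963060e-01, -1.07967506e-02,  9.96591162e-02,
        -5.80601759e+02],
       [-9.95407142e-02,  1.10000640e-02,  9.94972685e-01,
        -1.14875551e+03],
       [ 0.00000000e+00,  0.00000000e+00,  0.00000000e+00,
         1.00000000e+00]])}
```

View pics/side0.png

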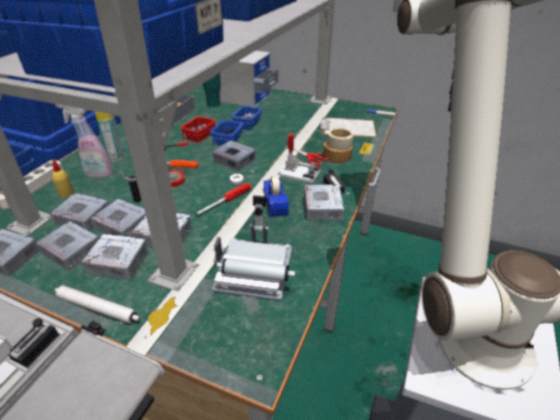

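View pics/top0.png

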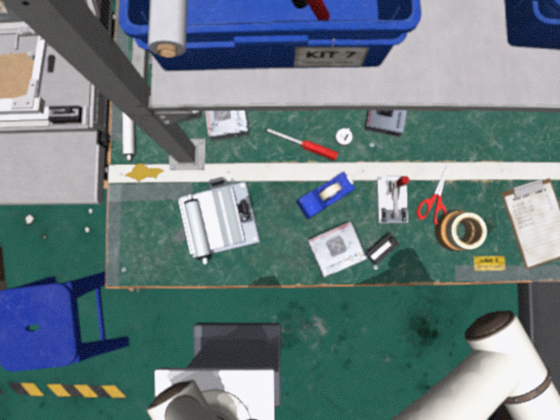

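```bash
python3 - <<'E'
import cv2
im=cv2.imread('pics/top0.png')
c=im[100:330,180:440]
cv2.imwrite('pics/topc.png',cv2.resize(c,None,fx=3,fy=2.6,interpolation=cv2.INTER_CUBIC)[:600,:800])
E
python3 - <<'E'
import cv2
im=cv2.imread('pics/top0.png')
c=im[165:275,160:290]
cv2.imwrite('pics/topc.png',cv2.resize(c,None,fx=5.4,fy=5.4,interpolation=cv2.INTER_CUBIC))
im=cv2.imread('pics/side0.png')
c=im[175:305,190:320]
cv2.imwrite('pics/sidec.png',cv2.resize(c,None,fx=4.6,fy=4.6,interpolation=cv2.INTER_CUBIC))
E
```

```text
(no output)
```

View pics/topc.png

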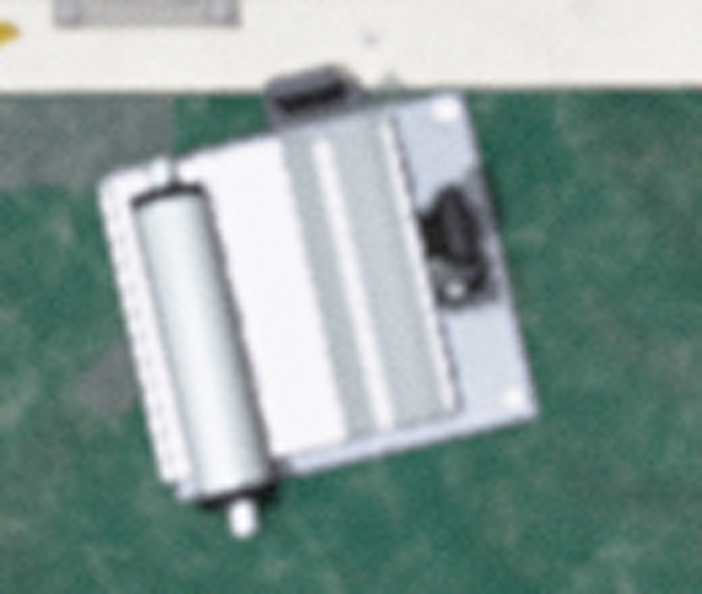

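View pics/sidec.png

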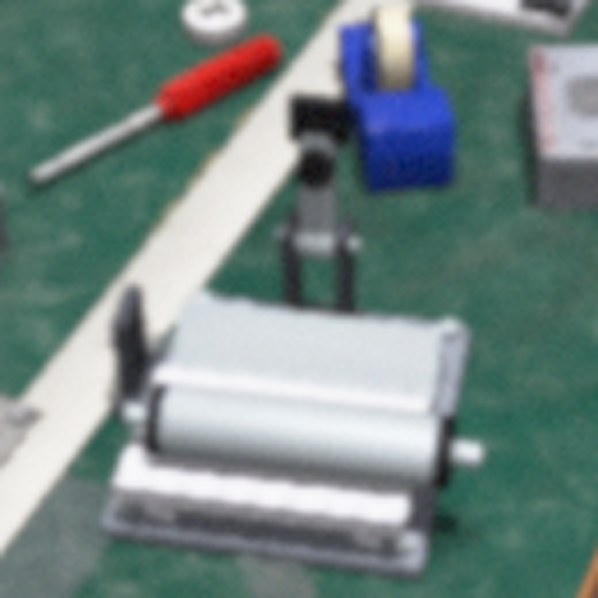

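```bash
cat > h.py <<'E'
import numpy as np, cv2
from bench import arm
def cam(n):
    p=arm.camera_params(n); return np.array(p['K']),np.array(p['dist']),np.array(p['world_to_cam'])
def proj(n,P):
    K,d,T=cam(n); P=np.atleast_2d(P); c=P@T[:3,:3].T+T[:3,3]; c=c*[1,-1,-1]
    return cv2.projectPoints(c,np.zeros(3),np.zeros(3),K,d)[0].reshape(-1,2)
def ray(n,uv,z):
    K,d,T=cam(n); q=cv2.undistortPoints(np.array([[uv]],float),K,d).reshape(2)
    r=T[:3,:3].T@np.array([q[0],-q[1],-1]); o=-T[:3,:3].T@T[:3,3]
    return o+r*(z-o[2])/r[2]
def F2W(pose,P):
    x,y,a=pose; P=np.atleast_2d(np.array(P,float)); c,s=np.cos(a),np.sin(a)
    # fixture x-> world dir (c,s)
    return np.c_[x+c*P[:,0]-s*P[:,1], y+s*P[:,0]+c*P[:,1], P[:,2]]
def W2F(pose,P):
    x,y,a=pose; P=np.atleast_2d(np.array(P,float)); c,s=np.cos(a),np.sin(a); d=P[:,:2]-[x,y]
    return np.c_[c*d[:,0]+s*d[:,1], -s*d[:,0]+c*d[:,1], P[:,2]]
E
python3 - <<'E'
from h import *
from scipy.optimize import least_squares
ct=lambda u,v:(u/5.4+160-0.41,v/5.4+165-0.41)
cs=lambda u,v:(u/4.6+190-0.39,v/4.6+175-0.39)
obs=[('top',(-19,75,40),ct(283,140)),('top',(-19,-75,40),ct(345,440)),('top',(26,75,48),ct(388,118)),('top',(26,-75,48),ct(460,410)),
('top',(0,75,22),ct(322,140)),('top',(0,-75,22),ct(388,428)),
('side',(-104,-75,40),cs(408,505)),('side',(26,-75,48),cs(462,330)),('side',(26,75,48),cs(200,297)),('side',(-104,75,40),cs(128,458))]
for n,P,uv in obs: print(n,P,np.round(ray(n,uv,P[2]),1))
P=np.array([o[1] for o in obs]);
def res(q,full=False):
    W=F2W([q[0],q[1],q[2]],P); r=[]
    for (n,_,uv),w in zip(obs,W): r.append(proj(n,w)[0]-uv)
    return np.array(r) if full else np.ravel(r)
s=least_squares(res,[550,0,-1.5],loss='soft_l1',x_scale=[10,10,.1]); print(s.x); print(np.round(res(s.x,True),2))
# depth check
for n in ['top','side']:
    D=np.load(f'pics/{n}0.npy'); K,d,T=cam(n)
    for Q in [(-15-19,0,40),(-30,40,40),(-30,-40,40),(-62,0,78)]:
        w=F2W(s.x,Q)[0]; u,v=np.round(proj(n,w)[0]).astype(int)
        z=-(T[:3,:3]@w+T[:3,3])[2]; print(n,Q,(u,v),D[v,u],z)
E
```

```text
top (-19, 75, 40) [628.6  -1.9  40. ]
top (-19, -75, 40) [481.  -32.7  40. ]
top (26, 75, 48) [637.8 -54.6  48. ]
top (26, -75, 48) [494.8 -89.3  48. ]
top (0, 75, 22) [631.  -18.8  22. ]
top (0, -75, 22) [487.  -51.8  22. ]
side (-104, -75, 40) [466.1  39.2  40. ]
side (26, -75, 48) [484.4 -84.   48. ]
side (26, 75, 48) [630.9 -52.1  48. ]
side (-104, 75, 40) [612.1  65.8  40. ]
[558.24819288 -42.03155693  -1.36329673]
[[ 2.27  0.31]
 [ 2.36 -0.  ]
 [-0.96  0.3 ]
 [-2.44  1.77]
 [ 2.87 -0.27]
 [ 2.15  0.79]
 [ 0.25  1.87]
 [-2.29 -0.33]
 [-2.11 -0.59]
 [-1.22  2.91]]
top (-34, 0, 40) (np.int64(214), np.int64(220)) 1162.4122 1163.9241626138
top (-30, 40, 40) (np.int64(213), np.int64(204)) 1164.3203 1167.8548184797328
top (-30, -40, 40) (np.int64(219), np.int64(234)) 1158.5427 1160.2436736411948
top (-62, 0, 78) (np.int64(202), np.int64(221)) 1136.8787 1125.2396164396691
side (-34, 0, 40) (np.int64(254), np.int64(261)) 921.87946 973.0197126001137
side (-30, 40, 40) (np.int64(239), np.int64(257)) 980.28595 981.9640293263762
side (-30, -40, 40) (np.int64(270), np.int64(262)) 968.1808 970.3205136352145
side (-62, 0, 78) (np.int64(251), np.int64(258)) 975.6885 928.0654708637917
```

```bash
cat >> h.py <<'E'
def cloud(n,D):
    K,d,T=cam(n); v,u=np.mgrid[:D.shape[0],:D.shape[1]]
    q=cv2.undistortPoints(np.stack([u,v],-1).reshape(-1,1,2).astype(float),K,d).reshape(-1,2)
    z=D.reshape(-1).astype(float); c=np.c_[q[:,0]*z,-q[:,1]*z,-z]
    w=(c-T[:3,3])@T[:3,:3]; w[z<=0]=np.nan
    return w.reshape(*D.shape,3)
E
python3 - <<'E'
from h import *
pose=[556,-43,-1.35]
for n in ['top','side']:
    D=np.load(f'pics/{n}0.npy'); w=cloud(n,D).reshape(-1,3); w=w[np.isfinite(w[:,0])]
    f=W2F(pose,w); 
    for y0 in (-60,0,60):
        m=(abs(f[:,1]-y0)<14)&(abs(f[:,0])<120)&(f[:,2]<250)&(f[:,2]>-20)
        print(n,y0)
        for a in range(-120,110,5):
            k=m&(f[:,0]>=a)&(f[:,0]<a+5)
            if k.sum(): print((a, int(k.sum()), int(np.median(f[k,2])),int(f[k,2].min()),int(f[k,2].max())),end=' ')
        print()
E
```

```text
top -60
(-120, 4, 43, 4, 45) (-115, 20, 43, 12, 47) (-110, 23, 40, 16, 45) (-105, 5, 39, 38, 41) (-100, 11, 67, 63, 73) (-95, 17, 73, 70, 77) (-90, 20, 76, 73, 83) (-85, 22, 77, 73, 83) (-80, 22, 77, 73, 81) (-75, 24, 77, 73, 81) (-70, 27, 74, 10, 80) (-65, 43, 60, 12, 72) (-60, 20, 40, 11, 45) (-55, 21, 40, 8, 46) (-50, 20, 40, 12, 45) (-45, 21, 39, 9, 44) (-40, 22, 41, 10, 44) (-35, 20, 38, 12, 42) (-30, 21, 39, 9, 45) (-25, 22, 37, 7, 45) (-20, 22, 34, 12, 40) (-15, 23, 27, 9, 33) (-10, 21, 26, 12, 31) (-5, 19, 25, 10, 31) (0, 17, 31, 10, 36) (5, 19, 34, 10, 41) (10, 20, 41, 11, 44) (15, 18, 45, 9, 50) (20, 24, 44, 8, 51) (25, 22, 41, 9, 45) (30, 25, 14, 8, 45) (35, 19, 13, 8, 17) (40, 18, 13, 8, 19) (45, 21, 13, 9, 16) (50, 18, 13, 8, 21) (55, 20, 14, 9, 20) (60, 20, 13, 9, 21) (65, 20, 8, -2, 16) (70, 19, 0, -2, 5) (75, 18, 0, -1, 6) (80, 20, 0, -2, 3) (85, 18, 0, -2, 4) (90, 19, 1, -1, 5) (95, 17, 1, -3, 4) (100, 19, 1, -4, 4) (105, 19, 1, -3, 4) 
top 0
(-120, 5, 44, 42, 46) (-115, 21, 43, 38, 49) (-110, 20, 40, 38, 44) (-105, 4, 42, 40, 42) (-100, 13, 68, 63, 74) (-95, 18, 74,
[... 3476 characters left out ...]
20, 90, 11, 0, 48) (-115, 48, 16, -1, 46) (-110, 42, 17, 10, 42) (-105, 50, 42, 10, 69) (-100, 66, 64, 39, 75) (-95, 39, 73, 39, 78) (-90, 24, 77, 37, 81) (-85, 17, 78, 63, 81) (-80, 10, 78, 77, 79) (-75, 7, 77, 75, 77) (-70, 1, 73, 73, 73) (-40, 8, 42, 41, 44) (-35, 16, 41, 40, 43) (-30, 11, 41, 39, 43) (-20, 1, 32, 32, 32) (-15, 1, 27, 27, 27) (-10, 13, 27, 24, 29) (-5, 31, 29, 24, 34) (0, 27, 34, 27, 38) (5, 30, 38, 33, 45) (10, 29, 43, 36, 48) (15, 18, 48, 43, 50) (20, 2, 47, 47, 47) (25, 8, 42, 40, 44) (55, 4, 15, 14, 17) (60, 6, 14, 13, 15) (65, 3, 11, 10, 11) (75, 3, 1, 0, 3) (80, 17, 1, 0, 5) (85, 10, 1, -2, 3) (90, 13, 1, 0, 3) (95, 11, 1, 0, 3) (100, 12, 2, 0, 4) (105, 12, 1, 0, 5)
```

```bash
cat > fit.py <<'E'
from h import *
from scipy.optimize import least_squares
def surf(x):
    return np.interp(x,[-104,-19,-18,0,26,26.01+2],[40,40,40,22,48,48])
def fitfix(w,pose):
    for it in range(3):
        f=W2F(pose,w); m=(abs(f[:,1])<70)&(f[:,0]>-17)&(f[:,0]<25)&(f[:,2]<60)&(f[:,2]>16)
        ww=w[m]
        def r(q):
            g=W2F([pose[0]+q[0]*np.cos(pose[2]),pose[1]+q[0]*np.sin(pose[2]),pose[2]+q[1]/100],ww)
            return g[:,2]-np.abs(g[:,0])-22-q[2]
        s=least_squares(r,[0,0,0],loss='soft_l1'); q=s.x
        pose=[pose[0]+q[0]*np.cos(pose[2]),pose[1]+q[0]*np.sin(pose[2]),pose[2]+q[1]/100]
    return pose,q[2],m.sum(),np.std(r(q))
if __name__=='__main__':
  for n in ['top','side']:
    D=np.load(f'pics/{n}0.npy'); w=cloud(n,D).reshape(-1,3); w=w[np.isfinite(w[:,0])]
    p,dz,k,sd=fitfix(w,[556,-43,-1.35]); print(n,p,dz,k,sd)
    f=W2F(p,w)
    print('y hist right face/deck')
    for x0,x1,lo,hi in ((-45,-25,35,46),(8,24,30,50)):
      m=(f[:,0]>x0)&(f[:,0]<x1)&(f[:,2]>lo)&(f[:,2]<hi)
      ys=f[m,1]; h,e=np.histogram(ys,np.arange(-100,110,4)); print([(int(b),int(a)) for a,b in zip(h,e) if abs(abs(b)-75)<22])
    m=(abs(f[:,0])<14)&(f[:,1]>75)&(f[:,1]<125)&(f[:,2]>45)&(f[:,2]<80)
    print('plate y', np.percentile(f[m,1],[2,10,50,90,98]),f[m,2].max(),m.sum())
    # roller
    m=(f[:,2]>55)&(f[:,2]<90)&(f[:,0]<-20)&(f[:,0]>-120)&(abs(f[:,1])<130)
    R=f[m]; R=R[(abs(R[:,1]+20)<70)]
    def r(q):
        d=R[:,0]-q[0]-np.tan(q[1])*R[:,1]
        return np.hypot(d*np.cos(q[1]),R[:,2]-59-q[2])-19
    s=least_squares(r,[-70,0,0],loss='soft_l1'); print('roller x@y0, skew(dx/dy), dz',s.x,np.std(r(s.x)))
    A=f[m]; ax=s.x[0]+np.tan(s.x[1])*A[:,1]
    k=A[:,2]>70; t=A[k&(abs(A[:,0]-ax)<10),1]; print('tube y',np.percentile(t,[0,1,99,100]))
    k=(f[:,2]>50)&(f[:,2]<72)&(abs(f[:,0]-s.x[0]-np.tan(s.x[1])*f[:,1])<6); t=f[k,1]; t=t[abs(t)<140]; print('stub y',np.percentile(t,[0,1,2,98,99,100]))
    # arm
    m=(f[:,2]>70)&(f[:,0]>20)&(f[:,0]<110)&(abs(f[:,1])<40)
    for z in range(70,185,8):
        k=m&(f[:,2]>=z)&(f[:,2]<z+8)
        if k.sum(): print('arm',z,int(k.sum()),np.round([f[k,0].min(),np.median(f[k,0]),f[k,0].max(),f[k,1].min(),f[k,1].max()]))
E
python3 fit.py
```

```text
top [np.float64(554.5486761280373), np.float64(-36.553955487565936), np.float64(-1.3410958120327732)] 1.0544890207490458 819 2.437167494459804
y hist right face/deck
[(-96, 0), (-92, 0), (-88, 0), (-84, 0), (-80, 0), (-76, 0), (-72, 4), (-68, 13), (-64, 12), (-60, 10), (-56, 10), (56, 11), (60, 12), (64, 10), (68, 13), (72, 10), (76, 13), (80, 3), (84, 0), (88, 0), (92, 0), (96, 0)]
[(-96, 0), (-92, 0), (-88, 0), (-84, 0), (-80, 0), (-76, 0), (-72, 2), (-68, 8), (-64, 6), (-60, 9), (-56, 8), (56, 8), (60, 8), (64, 8), (68, 8), (72, 8), (76, 7), (80, 2), (84, 0), (88, 0), (92, 0), (96, 4)]
plate y [ 97.30428745  97.6919107  100.33374651 105.7903122  106.768711  ] 72.66105490119034 57
roller x@y0, skew(dx/dy), dz [-7.47224495e+01 -1.14095446e-02  6.31689078e-01] 1.9128923508573454
tube y [-88.76072355 -87.67268566  65.66713465  67.81439737]
stub y [-102.79935105 -102.51318512 -102.22701919   80.96896662   81.32523516
   81.6815037 ]
arm 70 2 [ 46.  51.  56. -14. -14.]
arm 78 8 [ 42.  49.  63. -15.  27.]
arm 86 20 [ 40.  51.  61. -17.  26.]
arm 94 21 [ 41.  50.  64. -14.  24.]
arm 102 1
[... 1013 characters left out ...]
33068265e-02  1.28157370e+00] 1.7376413125634298
tube y [-87.52625397 -86.04562753  66.41480242  68.22666121]
stub y [-100.51244209 -100.44593991 -100.37943772   81.79064687   82.29462343
   82.79859998]
arm 70 21 [ 36.  40.  56. -13.  24.]
arm 78 42 [ 37.  43.  58. -16.  29.]
arm 86 50 [ 37.  44.  59. -13.  23.]
arm 94 53 [ 39.  48.  63. -12.  25.]
arm 102 23 [46. 48. 53. -4. 14.]
arm 110 23 [47. 50. 53. -3. 15.]
arm 118 11 [49. 51. 55. -3. 14.]
arm 126 22 [40. 44. 55. -3. 15.]
arm 134 27 [41. 45. 57. -3. 18.]
arm 142 44 [ 43.  51.  59. -10.  23.]
arm 150 36 [ 51.  55.  59. -10.  22.]
arm 158 41 [ 53.  56.  60. -11.  22.]
arm 166 57 [ 55.  58.  68. -10.  22.]
arm 174 7 [55. 59. 61. -5. 19.]
```

```bash
python3 - <<'E'
from h import *
pose=[559.5,-35.7,-1.3411]
D=np.load('pics/top0.npy'); w=cloud('top',D)
for u,v in [(250,102),(350,102),(185,150),(160,120),(130,85),(326,195),(335,245),(380,248),(393,200)]: print((u,v),np.round(w[v,u]),np.round(W2F(pose,w[v,u])[0]))
q=w.reshape(-1,3); f=W2F(pose,q)
for n,(c) in dict(disp=(300,355,172,218),box=(305,362,222,276),blk=(362,398,230,265)).items():
    g=w[c[2]:c[3],c[0]:c[1]].reshape(-1,3); g=g[(g[:,2]>15)]; h=W2F(pose,g); print(n,np.round(h.min(0)),np.round(h.max(0)))
s=(q[:,2]>250)&(q[:,0]>300)&(q[:,0]<800)&(abs(q[:,1]+50)<300); print('high pts', s.sum(), np.round(np.percentile(q[s],[0,1,5,50],axis=0)))
for y in range(-300,250,50):
    k=s&(abs(q[:,1]-y)<25); 
    if k.any(): print(y,np.round(q[k][:,0].min()),np.round(q[k][:,2].min()))
E
```

```text
(250, 102) [ 725. -129.  453.] [129. 140. 453.]
(350, 102) [ 723. -305.  456.] [299.  98. 456.]
(185, 150) [717.  52. 135.] [-49. 173. 135.]
(160, 120) [720.  51. 374.] [-48. 176. 374.]
(130, 85) [721.  51. 552.] [-47. 177. 552.]
(326, 195) [ 608. -300.   84.] [269. -13.  84.]
(335, 245) [ 480. -325.   48.] [ 264. -143.   48.]
(380, 248) [ 471. -448.   27.] [ 382. -180.   27.]
(393, 200) [ 598. -484.   42.] [445. -65.  42.]
disp [201. -55.  16.] [354.  42.  90.]
box [ 200. -213.   16.] [337. -93.  55.]
blk [ 323. -216.   15.] [ 431. -147.   54.]
high pts 30328 [[ 708. -350.  250.]
 [ 710. -344.  326.]
 [ 711. -320.  434.]
 [ 758.  -69.  539.]]
-300 719.0 426.0
-250 719.0 422.0
-200 718.0 422.0
-150 719.0 424.0
-100 719.0 424.0
-50 719.0 425.0
0 717.0 363.0
50 708.0 250.0
100 709.0 250.0
```

Request:
{"name": "drive_tool", "arguments": {"steps": [[-0.0325,0.0355,0,0,0.085],[-0.0325,0.0355,0,0,0.085],[-0.0325,0.0355,0,0,0.085],[-0.0325,0.0355,0,0,0.085],[-0.0325,0.0355,0,0,0.085],[-0.0325,0.0355,0,0,0.085],[-0.0325,0.0355,0,0,0.085],[-0.0325,0.0355,0,0,0.085],[-0.0325,0.0355,0,0,0.085],[-0.0325,0.0355,0,0,0.085],[-0.0325,0.0355,0,0,0.085],[-0.0325,0.0355,0,0,0.085],[-0.0325,0.0355,0,0,0.085],[-0.0325,0.0355,0,0,0.085],[-0.0325,0.0355,0,0,0.085],[-0.0325,0.0355,0,0,0.085]]}}

```text
clock: 1.7
position: [517.7, 78.9, 231.1]
ee_rot: [-0.128, 0.992, -0.0, -0.0]
contact_force: [1.1, -0.9, 0.7]
gripper_width: 85.1
```

Request:
{"name": "drive_tool", "arguments": {"steps": [[0,0,0,-8.5,0.085],[0,0,0,-8.5,0.085],[0,0,0,-8.5,0.085],[0,0,0,-8.5,0.085],[0,0,0,-8.5,0.085],[0,0,0,-8.5,0.085],[0,0,0,-8.5,0.085],[0,0,0,-8.5,0.085],[0,0,0,-8.5,0.085],[0,0,0,-8.5,0.085],[0,0,0,-3.5,0.085],[0,0,0,0,0.085]]}}

```text
clock: 2.9
position: [517.1, 76.9, 230.9]
ee_rot: [0.784, -0.621, -0.0, 0.0]
contact_force: [-0.3, 0.5, 0.1]
gripper_width: 85.1
```

```bash
cat >> h.py <<'E'
from scipy.spatial.transform import Rotation as Ro
POSE=[559.5,-35.7,-1.3411]
def where():
    s=arm.read_state(); R=Ro.from_quat(s['ee_rot']).as_matrix()
    f=W2F(POSE,s['position'])[0]
    tx=R[:,0]; print('t',round(s['clock'],2),'TCP fixture',np.round(f,1),'world',np.round(s['position'],1),'toolx vs ex deg',round(np.degrees(np.arctan2(tx[1],tx[0])-POSE[2]),2),'tz',np.round(R[:,2],3),'F',np.round(s['contact_force'],1),'grip',round(s['gripper_width'],1),'j',np.round(s['joints'],2))
def shoot(tag):
    out={}
    for n in ('top','side'):
        im,d=arm.get_image(n); cv2.imwrite(f'pics/{n}{tag}.png',im); np.save(f'pics/{n}{tag}.npy',d); out[n]=(im,d)
    return out
def crop(im,c,name,k):
    cv2.imwrite(name,cv2.resize(im[c[2]:c[3],c[0]:c[1]],None,fx=k,fy=k,interpolation=cv2.INTER_CUBIC))
E
python3 -c "
from h import *
where()"
```

```text
t 2.9 TCP fixture [-119.3  -15.6  230.9] world [517.1  76.9 230.9] toolx vs ex deg 0.04 tz [-0.001 -0.    -1.   ] F [-0.3  0.5  0.1] grip 85.1 j [ 0.46  0.21 -0.24 -0.   -1.12 -0.23]
```

Request:
{"name": "drive_tool", "arguments": {"steps": [[0,0,0.04,0,0.085],[0,0,0.04,0,0.085],[0,0,0.04,0,0.085],[0,0,0.03,0,0.085],[0,0,0.021,0,0.085],[0,0,0,0,0.085]]}}

```text
clock: 3.5
position: [515.1, 76.0, 57.2]
ee_rot: [0.783, -0.622, -0.002, 0.003]
contact_force: [-0.5, 0.6, -0.2]
gripper_width: 85.1
```

```bash
python3 - <<'E'
from h import *
where()
o=shoot('1'); crop(o['side'][0],(190,320,175,305),'pics/s1.png',4.6); crop(o['top'][0],(150,290,165,275),'pics/t1.png',5)
f=W2F(POSE,cloud('side',o['side'][1]).reshape(-1,3))
m=(f[:,0]>-135)&(f[:,0]<-95)&(f[:,1]<70)&(f[:,1]>-100)&(f[:,2]>47)&(f[:,2]<110)
for y in range(-90,70,8):
    k=m&(abs(f[:,1]-y)<4)
    if k.any(): print(y,k.sum(),np.round([f[k,0].min(),f[k,0].max(),f[k,2].min(),f[k,2].max()]))
E
```

```text
t 3.5 TCP fixture [-118.9  -17.8   57.2] world [515.1  76.   57.2] toolx vs ex deg -0.06 tz [-0.007 -0.003 -1.   ] F [-0.5  0.6 -0.2] grip 85.1 j [ 0.46  0.41 -0.46 -0.   -0.71 -0.23]
-74 2 [-109.  -95.   47.   65.]
-66 43 [-128. -114.   77.  109.]
-58 34 [-132. -109.   47.  110.]
-42 1 [-97. -97.  65.  65.]
-10 1 [-96. -96.  62.  62.]
22 2 [-110. -107.   47.   48.]
30 22 [-130. -113.   75.   96.]
38 16 [-130. -124.   79.   99.]
46 2 [-124. -123.   82.   84.]
54 1 [-109. -109.   47.   47.]
```

View pics/s1.png

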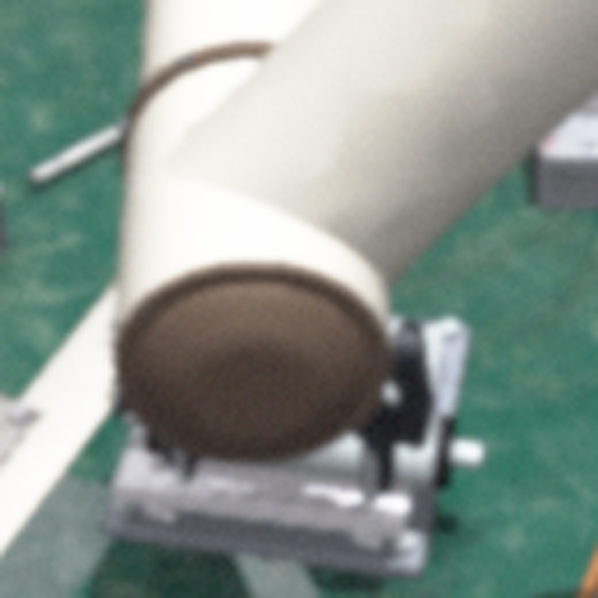

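```bash
python3 - <<'E'
from h import *
for y in (-60,-68,-75):
  for z in (55,60,65,70,75,80):
    p=proj('side',F2W(POSE,(-119,y,z)))[0]; print(y,z,np.round((p-[190,175])*4.6))
f=W2F(POSE,cloud('side',np.load('pics/side1.npy')).reshape(-1,3))
p=cloud('side',np.load('pics/side1.npy'))
for v in range(262,290,2): print(v,[tuple(np.round(W2F(POSE,p[v,u])[0]).astype(int)) for u in (270,272,274,276)])
E
```

```text
-60 55 [370. 517.]
-60 60 [370. 510.]
-60 65 [370. 503.]
-60 70 [370. 496.]
-60 75 [370. 489.]
-60 80 [370. 482.]
-68 55 [387. 519.]
-68 60 [387. 512.]
-68 65 [387. 505.]
-68 70 [387. 498.]
-68 75 [387. 491.]
-68 80 [387. 484.]
-75 55 [401. 521.]
-75 60 [401. 514.]
-75 65 [401. 507.]
-75 70 [401. 500.]
-75 75 [401. 493.]
-75 80 [401. 486.]
262 [(np.int64(-321), np.int64(-96), np.int64(342)), (np.int64(-108), np.int64(-62), np.int64(125)), (np.int64(-105), np.int64(-66), np.int64(123)), (np.int64(-128), np.int64(-74), np.int64(147))]
264 [(np.int64(-321), np.int64(-96), np.int64(337)), (np.int64(-115), np.int64(-63), np.int64(126)), (np.int64(-114), np.int64(-67), np.int64(126)), (np.int64(-129), np.int64(-74), np.int64(142))]
266 [(np.int64(-126), np.int64(-61), np.int64(131)), (np.int64(-121), np.int64(-64), np.int64(126)), (np.int64(-120), np.int64(-68), np.int64(126)), (np.int64(-130), np.int64(-74), np.int64(136))]
268 [(np.int64(-130), np.int64(-61), np.int64(129)), (np.int64(-126), np.int64(-65), np.int64(125)), (np.int64(-125), np.int64(-69), np.int64(125)), (np.int64(-126), n
[... 1259 characters left out ...]
), np.int64(-58), np.int64(39)), (np.int64(-91), np.int64(-63), np.int64(42)), (np.int64(-88), np.int64(-67), np.int64(40))]
284 [(np.int64(-127), np.int64(-60), np.int64(75)), (np.int64(-97), np.int64(-59), np.int64(42)), (np.int64(-96), np.int64(-64), np.int64(42)), (np.int64(-95), np.int64(-69), np.int64(42))]
286 [(np.int64(-106), np.int64(-56), np.int64(45)), (np.int64(-106), np.int64(-61), np.int64(45)), (np.int64(-102), np.int64(-65), np.int64(42)), (np.int64(-101), np.int64(-70), np.int64(41))]
288 [(np.int64(-110), np.int64(-57), np.int64(42)), (np.int64(-110), np.int64(-62), np.int64(43)), (np.int64(-109), np.int64(-66), np.int64(43)), (np.int64(-110), np.int64(-71), np.int64(45))]
```

Request:
{"name": "drive_tool", "arguments": {"steps": [[0,0,0.012,0,0.085],[0,0,0.009,0,0.085],[0.005,0,0,0,0.085],[0.004,0,0,0,0.085],[0.002,0,0,0,0.085],[0.002,0,0,0,0.085],[0.002,0,0,0,0.085],[0.002,0,0,0,0.085],[0.002,0,0,0,0.085],[0.003,0,0,0,0.085],[0.003,0,0,0,0.085],[0.003,0,0,0,0.085]]}}

```text
clock: 4.8
position: [523.9, 49.5, 39.3]
ee_rot: [0.784, -0.621, -0.0, 0.0]
contact_force: [-0.3, -0.2, 0.0]
gripper_width: 84.7
```

```bash
cat > roller.py <<'E'
from h import *
from scipy.optimize import least_squares
def roller(f,x0,z0=59,ylo=-95,yhi=70,fixz=True):
    for _ in range(3):
        m=(abs(f[:,0]-x0)<17)&(f[:,1]>ylo)&(f[:,1]<yhi)&(f[:,2]>z0+5)&(f[:,2]<z0+23)
        R=f[m]
        if m.sum()<15: print('few',m.sum()); return
        def r(q):
            d=R[:,0]-q[0]-np.tan(q[1])*(R[:,1]+15)
            return np.hypot(d,R[:,2]-z0-q[2])-19
        s=least_squares(r,[x0,0,0],loss='soft_l1'); x0=s.x[0]
    t=f[(abs(f[:,0]-x0)<9)&(f[:,2]>z0+12)&(f[:,2]<z0+24)&(abs(f[:,1])<120),1]
    st=f[(abs(f[:,0]-x0)<6)&(f[:,2]>z0-2)&(f[:,2]<z0+12)&(abs(f[:,1])<125),1]
    print('roller x(y=-15),skew,z',np.round([s.x[0],s.x[1],z0+s.x[2]],3),'n',m.sum(),'tube y',np.round([t.min(),t.max()],1),'stub',np.round([st.min(),st.max()],1) if len(st) else None)
E
python3 - <<'E'
from roller import *
where(); o=shoot('2'); crop(o['side'][0],(190,320,175,305),'pics/s2.png',4.6)
for n in o: roller(W2F(POSE,cloud(n,o[n][1]).reshape(-1,3)),-72)
E
```

```text
t 4.8 TCP fixture [-91.  -15.3  39.3] world [523.9  49.5  39.3] toolx vs ex deg 0.06 tz [-0. -0. -1.] F [-0.3 -0.2  0. ] grip 84.7 j [ 0.4   0.44 -0.47  0.   -0.66 -0.17]
roller x(y=-15),skew,z [-5.9898e+01 -1.1000e-02  5.9612e+01] n 744 tube y [-93.8  63.1] stub [-107.7   76.9]
roller x(y=-15),skew,z [-5.7280e+01 -1.0000e-02  5.9707e+01] n 83 tube y [-92.3 -63.6] stub [-105.7  -92.6]
```

View pics/s2.png

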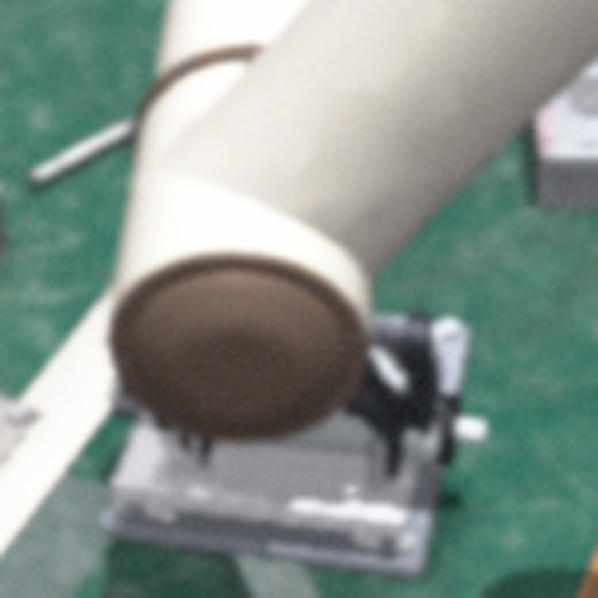

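Request:
{"name": "drive_tool", "arguments": {"steps": [[0.003,0,0,0,0.085],[0.003,0,0,0,0.085],[0.003,0,0,0,0.085],[0.003,0,0,0,0.085],[0.003,0,0,0,0.085],[0.003,0,0,0,0.085],[0.003,0,0,0,0.085],[0.003,0,0,0,0.085],[0.003,0,0,0,0.085],[0.003,0,0,0,0.085],[0.003,0,0,0,0.085]]}}

```text
clock: 6.0
position: [531.4, 17.3, 39.3]
ee_rot: [0.784, -0.621, -0.0, 0.0]
contact_force: [-0.1, 0.4, 0.6]
gripper_width: 84.8
```

```bash
python3 - <<'E'
from roller import *
where(); o=shoot('3')
for n in o: roller(W2F(POSE,cloud(n,o[n][1]).reshape(-1,3)),-28)
E
```

```text
t 6.0 TCP fixture [-58.  -15.3  39.3] world [531.4  17.3  39.3] toolx vs ex deg 0.05 tz [-0. -0. -1.] F [-0.1  0.4  0.6] grip 84.8 j [ 0.34  0.45 -0.45  0.   -0.67 -0.11]
roller x(y=-15),skew,z [-2.6941e+01 -1.0000e-03  5.9570e+01] n 726 tube y [-93.6  62.1] stub [-107.5   75.9]
roller x(y=-15),skew,z [-2.4530e+01 -7.0000e-03  6.0407e+01] n 151 tube y [-91.9  -6.8] stub [-106.3  102.6]
```

Request:
{"name": "drive_tool", "arguments": {"steps": [[0.003,0,0,0,0.085],[0.003,0,0,0,0.085],[0.003,0,0,0,0.085],[0.003,0,0,0,0.085],[0.002,0,0,0,0.085],[0,0,0,0,0.085],[0,0,0,0,0.085],[0,0,0,0,0.085],[0,0,0,0,0.085],[0,0,0,0,0.085]]}}

```text
clock: 7.1
position: [534.6, 4.0, 39.3]
ee_rot: [0.784, -0.621, 0.0, -0.0]
contact_force: [0.2, -0.4, -0.5]
gripper_width: 85.0
```

```bash
python3 - <<'E'
from roller import *
where(); o=shoot('4')
for n in o: roller(W2F(POSE,cloud(n,o[n][1]).reshape(-1,3)),-3,49)
crop(o['top'][0],(150,290,165,275),'pics/t4.png',5)
E
```

```text
t 7.1 TCP fixture [-44.4 -15.2  39.3] world [534.6   4.   39.3] toolx vs ex deg 0.06 tz [ 0. -0. -1.] F [ 0.2 -0.4 -0.5] grip 85.0 j [ 0.31  0.46 -0.45  0.   -0.67 -0.08]
roller x(y=-15),skew,z [-3.5200e-01  2.0000e-03  4.9645e+01] n 778 tube y [-93.2 102.2] stub [-107.2   94.8]
roller x(y=-15),skew,z [4.8200e-01 4.0000e-03 5.0413e+01] n 185 tube y [-92.2 102.3] stub [-106.2   94.3]
```

View pics/t4.png

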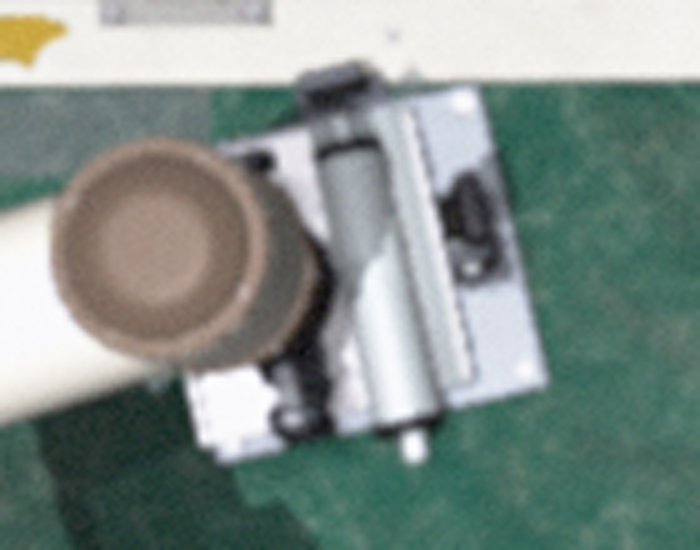

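Request:
{"name": "drive_tool", "arguments": {"steps": [[-0.01,0,0,0,0.085],[-0.01,0,-0.02,0,0.085],[0,0,-0.04,0,0.085],[0,0.03,0,0,0],[0,0.03,0,0,0],[0.02,0.03,0,0,0],[0.022,0.028,0,0,0],[0.022,0,0,0,0],[0,0,0,0,0],[0,0,0.03,0,0],[0,0,0.027,0,0],[0,0,0,0,0]]}}

```text
clock: 8.4
position: [427.4, -65.6, 39.9]
ee_rot: [0.784, -0.621, -0.002, 0.003]
contact_force: [-0.2, -0.4, -0.6]
gripper_width: -0.2
```

```bash
python3 - <<'E'
from roller import *
where(); o=shoot('5')
for n in o: roller(W2F(POSE,cloud(n,o[n][1]).reshape(-1,3)),-3,49)
crop(o['side'][0],(190,330,175,305),'pics/s5.png',4.6)
E
```

```text
t 8.4 TCP fixture [  -0.9 -135.4   39.9] world [427.4 -65.6  39.9] toolx vs ex deg 0.04 tz [-0.007 -0.001 -1.   ] F [-0.2 -0.4 -0.6] grip -0.2 j [ 0.23  0.33 -0.69 -0.   -0.56  0.01]
roller x(y=-15),skew,z [-0.41   0.    49.481] n 678 tube y [-83.1 102.3] stub [-4.9 93.5]
roller x(y=-15),skew,z [3.0000e-03 3.0000e-03 5.0229e+01] n 609 tube y [-118.3  103.3] stub [-123.6   94.9]
```

View pics/s5.png

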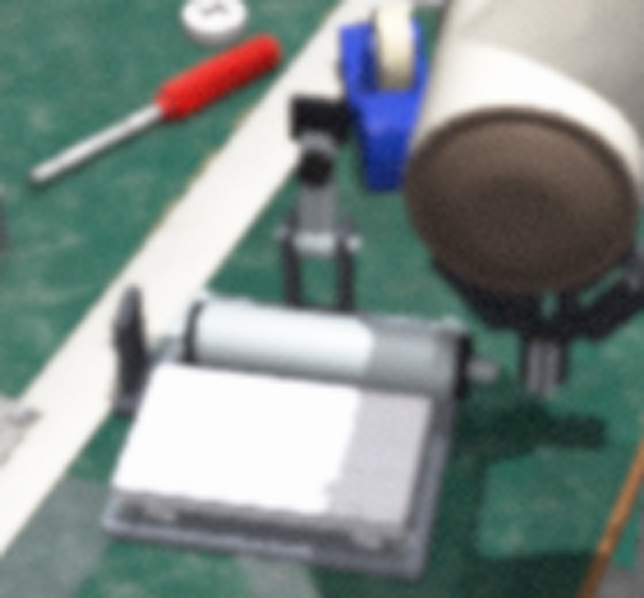

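Request:
{"name": "drive_tool", "arguments": {"steps": [[0,-0.004,0,0,0],[0,-0.003,0,0,0],[0,-0.002,0,0,0],[0,-0.002,0,0,0],[0,-0.002,0,0,0],[0,-0.002,0,0,0],[0,-0.002,0,0,0],[0,-0.002,0,0,0],[0,-0.002,0,0,0],[0,-0.002,0,0,0],[0,0,0,0,0]]}}

```text
clock: 9.6
position: [453.0, -60.4, 42.3]
ee_rot: [0.784, -0.621, 0.0, -0.0]
contact_force: [-1.9, -0.5, -0.3]
gripper_width: -0.0
```

```bash
python3 - <<'E'
from roller import *
where(); o=shoot('6')
for n in o:
  f=W2F(POSE,cloud(n,o[n][1]).reshape(-1,3)); roller(f,-3,49)
  k=(abs(f[:,0])<5)&(f[:,2]>66)&(f[:,2]<73)&(f[:,1]<90); y=np.sort(f[k,1]); print(n,'tube far end',y[-6:])
crop(o['side'][0],(190,330,175,305),'pics/s6.png',4.6)
E
```

```text
t 9.6 TCP fixture [  -0.2 -109.3   42.3] world [453.  -60.4  42.3] toolx vs ex deg 0.06 tz [ 0.001  0.    -1.   ] F [-1.9 -0.5 -0.3] grip -0.0 j [ 0.22  0.35 -0.63  0.   -0.59  0.01]
roller x(y=-15),skew,z [-4.6400e-01  9.0000e-03  4.9425e+01] n 574 tube y [-43.3 102.8] stub [71.7 93.3]
top tube far end [70.24132382 71.79761942 72.64907385 72.93610469 74.09467368 74.74721678]
roller x(y=-15),skew,z [-7.0000e-03 -1.0000e-03  5.0146e+01] n 606 tube y [-118.3  103.9] stub [-120.4   94.6]
side tube far end [72.13765281 73.07731009 73.76117843 74.57010903 75.07949431 76.69555656]
```

View pics/s6.png

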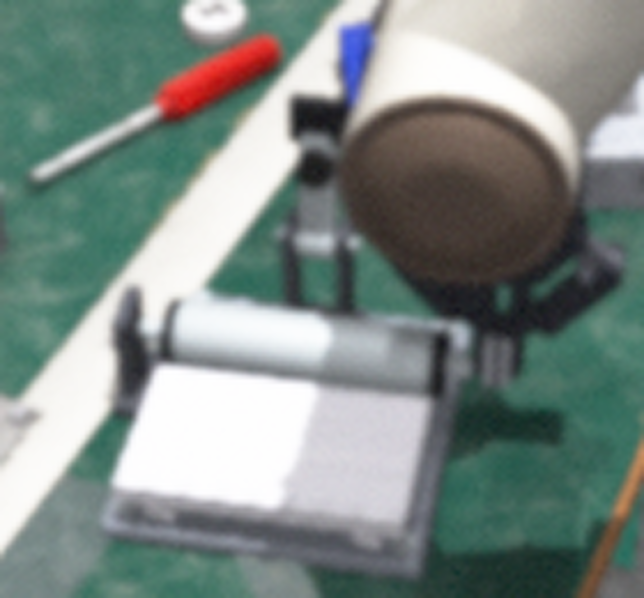

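Request:
{"name": "drive_tool", "arguments": {"steps": [[0,-0.001,0,0,0],[0,-0.001,0,0,0],[0,0,0,0,0]]}}

```text
clock: 10.0
position: [453.8, -60.2, 42.3]
ee_rot: [0.784, -0.621, -0.0, 0.0]
contact_force: [-2.8, -0.7, -0.0]
gripper_width: -0.1
```

Request:
{"name": "drive_tool", "arguments": {"steps": [[0,-0.001,0,0,0],[0,0,0,0,0]]}}

```text
clock: 10.2
position: [455.2, -59.9, 42.3]
ee_rot: [0.784, -0.621, 0.0, -0.0]
contact_force: [-3.5, -0.3, -1.1]
gripper_width: -0.1
```

Request:
{"name": "drive_tool", "arguments": {"steps": [[0,-0.001,0,0,0],[0,0,0,0,0]]}}

```text
clock: 10.4
position: [456.2, -59.6, 42.3]
ee_rot: [0.784, -0.621, 0.0, -0.0]
contact_force: [-2.6, -0.7, -1.2]
gripper_width: 0.2
```

Request:
{"name": "drive_tool", "arguments": {"steps": [[0,-0.001,0,0,0],[0,0,0,0,0]]}}

```text
clock: 10.6
position: [456.4, -59.6, 42.2]
ee_rot: [0.784, -0.621, -0.001, 0.001]
contact_force: [-3.8, -1.1, 1.9]
gripper_width: 0.5
```

Request:
{"name": "drive_tool", "arguments": {"steps": [[0,-0.001,0,0,0],[0,0,0,0,0]]}}

```text
clock: 10.8
position: [456.4, -59.6, 42.1]
ee_rot: [0.784, -0.621, -0.001, 0.001]
contact_force: [-6.6, -1.5, 3.3]
gripper_width: -0.0
```

```bash
python3 - <<'E'
from roller import *
where(); o=shoot('7')
for n in o:
  f=W2F(POSE,cloud(n,o[n][1]).reshape(-1,3)); roller(f,-3,49)
  k=(abs(f[:,0])<5)&(f[:,2]>66)&(f[:,2]<73)&(f[:,1]<90); y=np.sort(f[k,1]); print(n,'tube far end',y[-6:])
crop(o['side'][0],(190,260,220,280),'pics/s7.png',10)
E
```

```text
t 10.8 TCP fixture [  -0.2 -105.8   42.1] world [456.4 -59.6  42.1] toolx vs ex deg 0.03 tz [-0.003 -0.001 -1.   ] F [-6.6 -1.5  3.3] grip -0.0 j [ 0.22  0.36 -0.62 -0.   -0.6   0.01]
roller x(y=-15),skew,z [-5.3100e-01  5.0000e-03  4.9606e+01] n 554 tube y [-40.8 102.6] stub [80.6 93.3]
top tube far end [71.26652823 72.92936745 73.29027421 75.19386275 75.86519145 78.00374171]
roller x(y=-15),skew,z [ 8.8000e-02 -1.0000e-03  5.0226e+01] n 596 tube y [-116.8  103.9] stub [-115.8   93.9]
side tube far end [74.46160475 75.29146493 75.92250983 76.11899403 77.78128292 79.35763437]
```

View pics/s7.png

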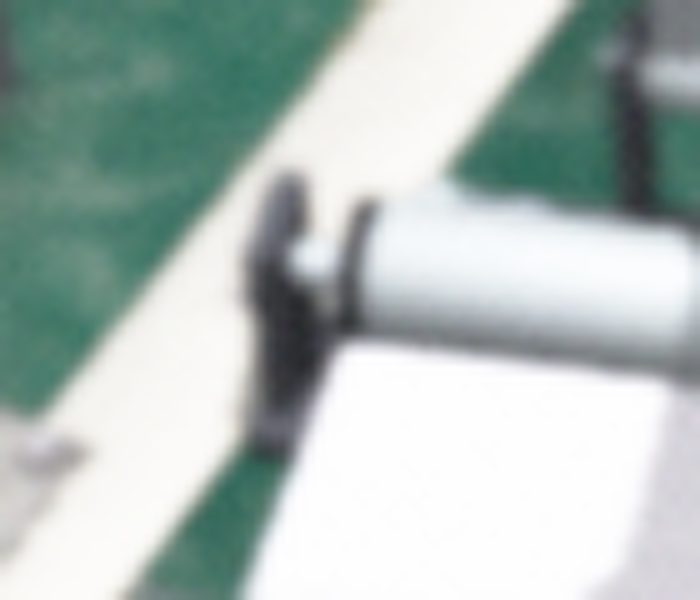

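Request:
{"name": "drive_tool", "arguments": {"steps": [[0,0.005,0,0,0],[0,0.01,0,0,0],[0,0,0,0,0],[0,0,0,0,0],[0,0,0,0,0],[0,0,-0.04,0,0],[0,0,-0.04,0,0],[0,0,-0.04,0,0],[0,0,-0.04,0,0],[0.05,0,0,0,0],[0.05,0,0,0,0],[0,0,0,0,0]]}}

```text
clock: 12.1
position: [467.6, -163.9, 202.6]
ee_rot: [0.782, -0.623, 0.001, -0.0]
contact_force: [-0.9, 0.3, -1.5]
gripper_width: -0.3
```

```bash
python3 - <<'E'
from roller import *
where(); o=shoot('8')
for n in o:
  f=W2F(POSE,cloud(n,o[n][1]).reshape(-1,3)); roller(f,-3,49)
  k=(abs(f[:,0])<5)&(f[:,2]>66)&(f[:,2]<73)&(f[:,1]<90); y=np.sort(f[k,1]); print(n,'tube ends',y[:4],y[-6:])
  k=(f[:,2]>140)&(f[:,2]<185)&(abs(f[:,0]-60)<25)&(abs(f[:,1])<30); print('tip',k.sum(),np.round(np.percentile(f[k],[2,50,98],axis=0),1))
crop(o['top'][0],(150,290,165,275),'pics/t8.png',5)
E
```

```text
t 12.1 TCP fixture [ 103.9 -118.7  202.6] world [ 467.6 -163.9  202.6] toolx vs ex deg -0.27 tz [ 0.002 -0.001 -1.   ] F [-0.9  0.3 -1.5] grip -0.3 j [-0.01  0.19 -0.35  0.   -1.03  0.23]
roller x(y=-15),skew,z [-2.3000e-01 -2.0000e-03  4.9332e+01] n 452 tube y [-22.  102.9] stub [80.5 93.1]
top tube ends [-21.6848002  -20.39520048 -19.56500234 -18.32961373] [73.48971848 74.01202345 75.36066361 75.89412665 76.17150588 77.84804181]
tip 118 [[ 46.1 -16.4 141.7]
 [ 60.6  -0.8 169.6]
 [ 69.3  15.2 175.2]]
roller x(y=-15),skew,z [-2.4000e-02  0.0000e+00  5.0105e+01] n 587 tube y [-76.1 103.3] stub [-90.1  94.6]
side tube ends [-75.94184142 -75.6564624  -75.33884328 -74.52961851] [74.37004399 75.65441152 76.47563764 78.35996472 78.7869152  78.91737494]
tip 191 [[ 4.400e+01 -1.510e+01  1.410e+02]
 [ 5.640e+01  1.000e-01  1.595e+02]
 [ 6.540e+01  1.680e+01  1.742e+02]]
```

View pics/t8.png

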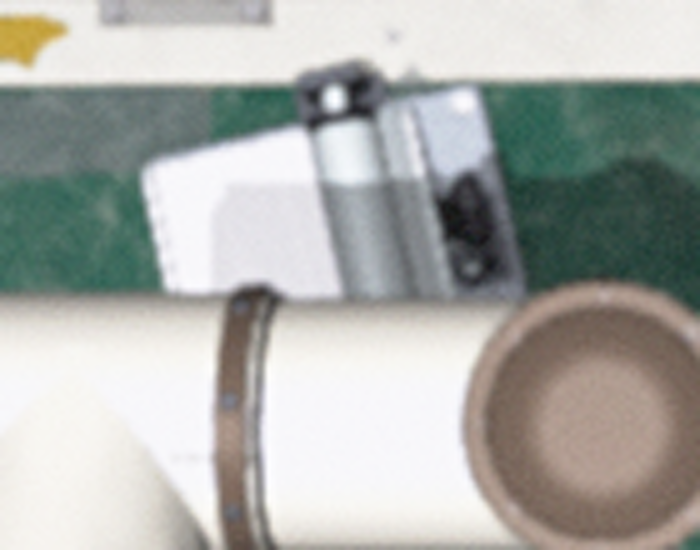

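Request:
{"name": "drive_tool", "arguments": {"steps": [[0,-0.04,0,0,0],[0,-0.04,0,0,0],[0,-0.039,0,0,0],[0,0,0,0,0],[0,0,0.025,0,0],[0,0,0.02,0,0],[-0.005,0,0,0,0],[0,0,0,0,0]]}}

```text
clock: 13.0
position: [580.6, -126.9, 157.7]
ee_rot: [0.784, -0.62, -0.0, 0.0]
contact_force: [0.4, -0.6, 0.3]
gripper_width: 0.0
```

```bash
python3 - <<'E'
from roller import *
where(); o=shoot('9')
crop(o['side'][0],(190,330,175,305),'pics/s9.png',4.6)
E
```

```text
t 13.0 TCP fixture [ 93.6  -0.2 157.7] world [ 580.6 -126.9  157.7] toolx vs ex deg 0.16 tz [-0. -0. -1.] F [ 0.4 -0.6  0.3] grip 0.0 j [ 0.06  0.39 -0.17  0.   -1.    0.18]
```

View pics/s9.png

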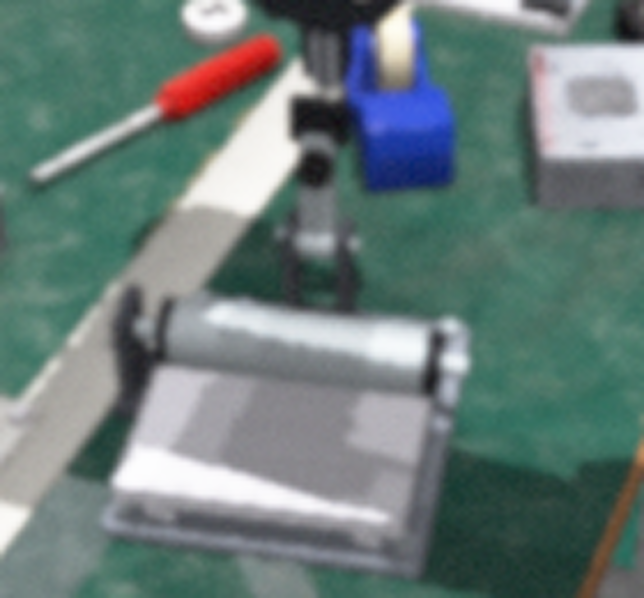

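Request:
{"name": "drive_tool", "arguments": {"steps": [[-0.005,0,0,0,0],[-0.005,0,0,0,0],[-0.005,0,0,0,0],[-0.005,0,0,0,0],[-0.005,0,0,0,0],[-0.005,0,0,0,0],[-0.005,0,0,0,0],[-0.005,0,0,0,0],[-0.005,0,0.001,0,0]]}}

```text
clock: 14.0
position: [570.9, -83.7, 156.5]
ee_rot: [0.784, -0.621, 0.0, -0.0]
contact_force: [0.8, -2.2, 3.0]
gripper_width: -0.3
```

```bash
python3 - <<'E'
from roller import *
where(); o=shoot('10')
crop(o['side'][0],(190,330,175,305),'pics/s10.png',4.6)
E
```

```text
t 14.0 TCP fixture [ 49.3   0.2 156.5] world [570.9 -83.7 156.5] toolx vs ex deg 0.06 tz [ 0.001  0.    -1.   ] F [ 0.8 -2.2  3. ] grip -0.3 j [ 0.14  0.37 -0.22  0.   -0.98  0.1 ]
```

View pics/s10.png

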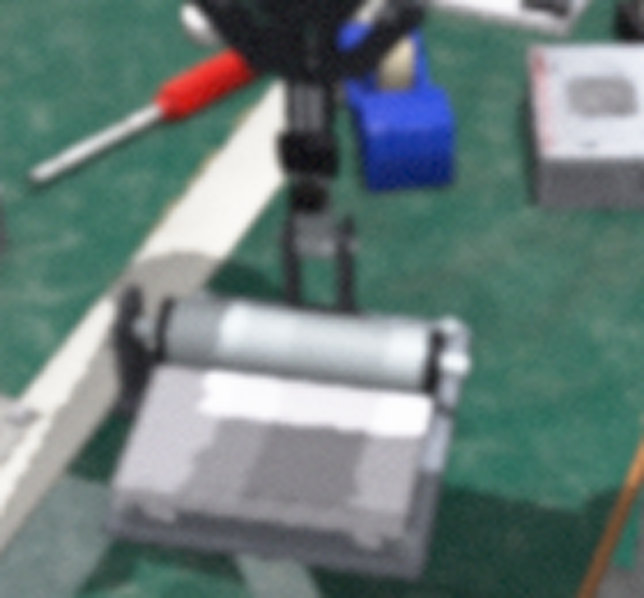

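The arm's tip plate (near 305,150) now leans left over the vee, with the fingers behind it and a push force of about 3 N. I'll keep following the arc.

Request:
{"name": "drive_tool", "arguments": {"steps": [[-0.0055,0,0.002,0,0],[-0.0055,0,0.002,0,0],[-0.0055,0,0.002,0,0],[-0.0055,0,0.002,0,0],[-0.0052,0,0.0035,0,0],[-0.0052,0,0.0037,0,0],[-0.005,0,0.0038,0,0],[-0.0041,0,0.0048,0,0],[-0.0041,0,0.0048,0,0],[-0.0041,0,0.0048,0,0]]}}

```text
clock: 15.1
position: [559.2, -35.4, 122.4]
ee_rot: [0.784, -0.621, -0.0, 0.0]
contact_force: [1.2, -1.6, 1.2]
gripper_width: -0.3
```

```bash
python3 - <<'E'
from roller import *
where(); o=shoot('11')
crop(o['side'][0],(190,330,175,305),'pics/s11.png',4.6)
f=W2F(POSE,cloud('side',o['side'][1]).reshape(-1,3)); roller(f,-3,49)
E
```

```text
t 15.1 TCP fixture [ -0.4  -0.2 122.4] world [559.2 -35.4 122.4] toolx vs ex deg 0.05 tz [-0.  0. -1.] F [ 1.2 -1.6  1.2] grip -0.3 j [ 0.23  0.38 -0.3  -0.   -0.89  0.  ]
roller x(y=-15),skew,z [ 9.100e-02 -2.000e-03  5.013e+01] n 582 tube y [-76.2 103.7] stub [-90.1  94.8]
```

View pics/s11.png

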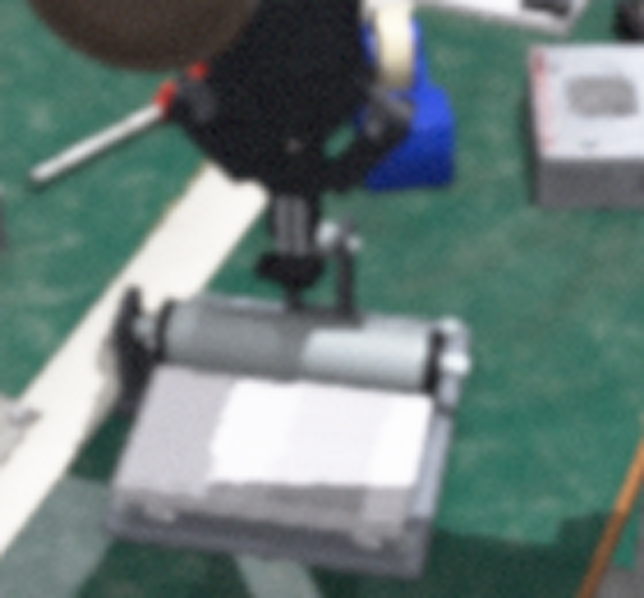

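Request:
{"name": "drive_tool", "arguments": {"steps": [[-0.0024,0,0.004,0,0],[-0.0024,0,0.004,0,0],[-0.0022,0,0.004,0,0],[-0.002,0,0.004,0,0],[-0.0015,0,0.0035,0,0],[-0.001,0,0.003,0,0],[-0.001,0,0.003,0,0],[0,0,0,0,0]]}}

```text
clock: 16.0
position: [556.4, -23.3, 96.9]
ee_rot: [0.784, -0.621, -0.0, -0.0]
contact_force: [0.2, -0.7, -0.8]
gripper_width: -0.4
```

Request:
{"name": "drive_tool", "arguments": {"steps": [[0,0,0.0015,0,0],[0,0,0.0015,0,0],[0,0,0,0,0]]}}

```text
clock: 16.3
position: [556.6, -23.3, 94.3]
ee_rot: [0.784, -0.621, 0.0, -0.0]
contact_force: [1.2, -0.7, 0.6]
gripper_width: 0.1
```

Request:
{"name": "drive_tool", "arguments": {"steps": [[0,0,0.0015,0,0],[0,0,0,0,0]]}}

```text
clock: 16.5
position: [556.6, -23.5, 92.9]
ee_rot: [0.784, -0.621, 0.0, -0.0]
contact_force: [-0.4, 0.5, 0.4]
gripper_width: 0.1
```

```bash
python3 - <<'E'
from roller import *
where(); o=shoot('12')
crop(o['side'][0],(190,330,175,305),'pics/s12.png',4.6)
f=W2F(POSE,cloud('side',o['side'][1]).reshape(-1,3)); roller(f,-3,49)
E
```

```text
t 16.5 TCP fixture [-12.6  -0.   92.9] world [556.6 -23.5  92.9] toolx vs ex deg 0.05 tz [ 0.  0. -1.] F [-0.4  0.5  0.4] grip 0.1 j [ 0.25  0.41 -0.34 -0.   -0.82 -0.02]
roller x(y=-15),skew,z [ 3.100e-01 -5.000e-03  5.007e+01] n 463 tube y [-76.3 103.5] stub [-89.9  95.3]
```

View pics/s12.png

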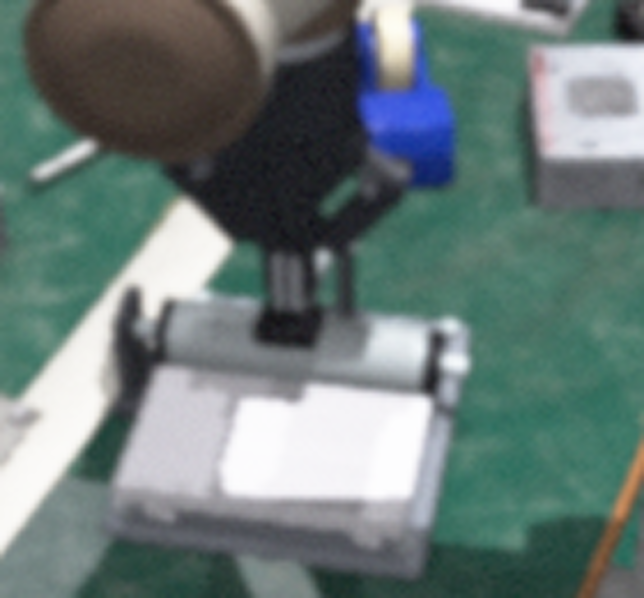

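Request:
{"name": "drive_tool", "arguments": {"steps": [[0,0,0.001,0,0],[0,0,0.001,0,0],[0,0,0,0,0]]}}

```text
clock: 16.9
position: [556.5, -23.5, 90.8]
ee_rot: [0.784, -0.621, 0.0, -0.0]
contact_force: [0.8, 0.7, 1.5]
gripper_width: -0.2
```

Request:
{"name": "drive_tool", "arguments": {"steps": [[0,0,0.001,0,0],[0,0,0.001,0,0],[0,0,0,0,0]]}}

```text
clock: 17.2
position: [556.5, -23.6, 88.8]
ee_rot: [0.784, -0.621, 0.0, 0.0]
contact_force: [0.2, 0.3, 1.5]
gripper_width: 0.1
```

Request:
{"name": "drive_tool", "arguments": {"steps": [[0,0,0.001,0,0],[0,0,0,0,0]]}}

```text
clock: 17.4
position: [556.5, -23.6, 88.4]
ee_rot: [0.784, -0.621, 0.0, 0.0]
contact_force: [-1.2, 0.7, 3.8]
gripper_width: 0.1
```

Request:
{"name": "drive_tool", "arguments": {"steps": [[0,0,0.001,0,0],[0,0,0,0,0]]}}

```text
clock: 17.6
position: [556.5, -23.6, 88.3]
ee_rot: [0.784, -0.621, 0.0, -0.0]
contact_force: [-3.0, 1.9, 10.0]
gripper_width: 0.3
```

Request:
{"name": "drive_tool", "arguments": {"steps": [[0,0,0.001,0,0],[0,0,0,0,0]]}}

```text
clock: 17.8
position: [556.6, -23.6, 88.2]
ee_rot: [0.784, -0.621, 0.0, -0.0]
contact_force: [-4.6, 2.9, 15.1]
gripper_width: -0.1
```

Request:
{"name": "drive_tool", "arguments": {"steps": [[0,0,0.001,0,0],[0,0,0,0,0]]}}

```text
clock: 18.0
position: [556.6, -23.6, 88.2]
ee_rot: [0.784, -0.621, 0.001, -0.0]
contact_force: [-7.0, 2.9, 19.0]
gripper_width: -0.3
```

Request:
{"name": "drive_tool", "arguments": {"steps": [[0,0,0.001,0,0],[0,0,0,0,0],[0,0,-0.003,0,0],[0,0,-0.004,0,0],[0,0,-0.02,0,0],[0,0,-0.04,0,0],[0,0,-0.04,0,0],[0,0,0,0,0]]}}

```text
clock: 18.8
position: [559.9, -23.6, 196.6]
ee_rot: [0.784, -0.621, 0.004, -0.004]
contact_force: [0.3, 0.3, -0.3]
gripper_width: 0.1
```

Request:
{"name": "drive_tool", "arguments": {"steps": [[0.0,0.05,0,0,0],[0.0,0.05,0,0,0],[0.0,0.05,0,0,0],[0,0,0,0,0]]}}

```text
clock: 19.2
position: [403.0, -59.6, 189.1]
ee_rot: [0.783, -0.622, -0.003, 0.002]
contact_force: [1.0, -0.3, -0.3]
gripper_width: 0.1
```

```bash
python3 - <<'E'
from roller import *
where(); o=shoot('13')
crop(o['side'][0],(190,330,175,305),'pics/s13.png',4.6); crop(o['top'][0],(150,290,165,275),'pics/t13.png',5)
for n in o:
  f=W2F(POSE,cloud(n,o[n][1]).reshape(-1,3)); g=f[(abs(f[:,1])>25)]; roller(g,-1,49)
  k=(abs(f[:,1])<8)&(f[:,0]>-34)&(f[:,0]<30)&(f[:,2]>75)&(f[:,2]<105); print(n,k.sum(),'arm slope dz/dx',np.polyfit(f[k,0],f[k,2],1))
  k=(abs(f[:,1])<14)&(f[:,0]>-36)&(f[:,0]<-12)&(f[:,2]>75)&(f[:,2]<105); print('plate z',np.median(f[k,2]),k.sum())
E
```

```text
t 19.2 TCP fixture [ -12.4 -157.8  189.1] world [403.  -59.6 189.1] toolx vs ex deg -0.07 tz [-0.007  0.    -1.   ] F [ 1.  -0.3 -0.3] grip 0.1 j [ 0.25  0.05 -0.55 -0.   -0.98 -0.03]
roller x(y=-15),skew,z [3.400e-02 7.000e-03 4.945e+01] n 497 tube y [-77.5 103. ] stub [-91.5  93.4]
top 159 arm slope dz/dx [-1.93644965e-02  8.99142902e+01]
plate z 89.28824607210275 105
roller x(y=-15),skew,z [-6.470e-01  2.000e-03  5.009e+01] n 399 tube y [-76.1 103.4] stub [-90.   94.7]
side 125 arm slope dz/dx [1.56385810e-03 9.03258223e+01]
plate z 89.86463048242149 82
```

View pics/s13.png

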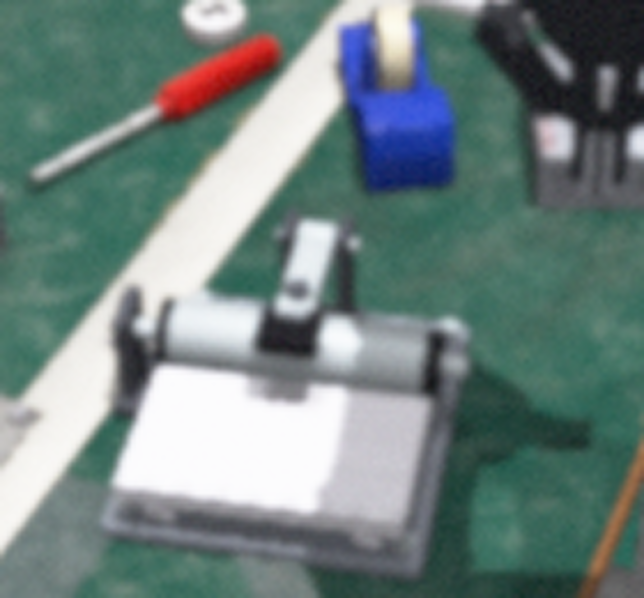

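View pics/t13.png

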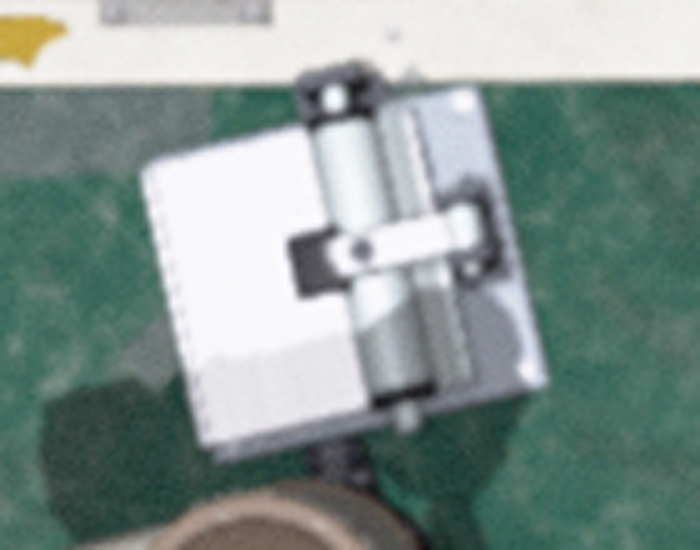

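Request:
{"name": "drive_tool", "arguments": {"steps": [[0,0,0,0,0],[0,0,0,0,0],[0,0,0,0,0],[0,0,0,0,0],[0,0,0,0,0]]}}

```text
clock: 19.8
position: [410.7, -57.8, 190.7]
ee_rot: [0.784, -0.621, -0.0, 0.0]
contact_force: [0.0, -0.0, 0.1]
gripper_width: 0.1
```

```bash
python3 - <<'E'
from h import *
where(); print(arm.job_done())
E
```

```text
t 19.8 TCP fixture [ -12.4 -149.9  190.7] world [410.7 -57.8 190.7] toolx vs ex deg 0.06 tz [-0.001 -0.    -1.   ] F [ 0.  -0.   0.1] grip 0.1 j [ 0.26  0.06 -0.54 -0.   -0.98 -0.03]
the job is handed in; nothing more can be done
None
```

The job is done and handed in at about 19.8 s. The one thing I could not check is the pad's remaining force on the roller after I let go.

I rolled the roller along the deck with the two open fingers until it tipped into the vee and settled by itself. I then slid it endways with the closed fingers. At the stop plate the tool stalled and the force rose to about 7 N. After backing off, I swung the hold-down arm over along its arc and pressed it down. The tool stalled at z = 88 mm; the last force I read was 19 N, and I pressed 1 mm more before lifting clear.

My last checks, made from the two cameras' depth images:

| What | Reading | Limit |
|---|---|---|
| Roller across the vee | 0.0 mm (top), -0.6 mm (side) | ±3 mm |
| Roller skew | 0.007 rad or less | 0.04 rad |
| Roller centre height | 49.5 mm (top), 50.1 mm (side); seat is 48.9 mm | 2 mm above the seat |
| Roller position along the vee | near axle end within about 2 mm of where it should be | 4 mm |
| Tip plate height | 89.3 mm (top), 89.9 mm (side) raw, about 88.7 mm corrected; 88 mm when fully down | – |
| Hold-down arm angle, from the corrected height | about 0.01 rad | 0.04 rad |
| Force on the tool after letting go | about 0 N | – |

- **Depth offset:** both cameras read about 0.5 to 1.2 mm high on the roller, so I took that off the plate heights. The fitted slope of the arm is rougher and differed between the cameras, 0.02 rad (top) against 0.00 rad (side).
- **Pad force:** I am relying on the stiff hinge to hold the pad down after the press.
- **Bystanders:** nothing came near the box, the tape dispenser or the stop block, but I did not measure their positions again at the end.

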